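# Load the delivery caddy in reverse order

### The job

The carrier walks the wall of letterboxes from last to first, so move the four packets from the grey sorting stand into the blue delivery caddy in reverse order, one to a slot: the packet nearest the chrome lock on the stand goes into the slot farthest from the caddy's chrome lock, the second nearest into the second farthest, and so on. Lower each packet upright onto the floor of its slot and let go without dropping it, and leave the other things on the bench where they are.

Things in the scene. Friction and masses are not known exactly. Their poses are not given: they have to be found in the camera images.
- packet_yellow: small cardboard packet whose top third is yellow, rigid, 50 x 34 x 90 mm (x, y, z), about 0.12 kg, standing upright in the yellow pocket of the stand. Origin: centre of its underside; z up. Its 34 mm side lies along the row with about 24 mm to the next packet, so grip it from above across its 50 mm side (fingers closing along its x), near the top: the lower 36 mm are in the pocket
- packet_orange: small cardboard packet whose top third is orange, rigid, 50 x 34 x 90 mm (x, y, z), about 0.12 kg, standing upright in the orange pocket of the stand. Origin: centre of its underside; z up. Its 34 mm side lies along the row with about 24 mm to the next packet, so grip it from above across its 50 mm side (fingers closing along its x), near the top: the lower 36 mm are in the pocket
- packet_red: small cardboard packet whose top third is dark red, rigid, 50 x 34 x 90 mm (x, y, z), about 0.12 kg, standing upright in the dark red pocket of the stand. Origin: centre of its underside; z up. Its 34 mm side lies along the row with about 24 mm to the next packet, so grip it from above across its 50 mm side (fingers closing along its x), near the top: the lower 36 mm are in the pocket
- packet_white: small cardboard packet whose top third is white, rigid, 50 x 34 x 90 mm (x, y, z), about 0.12 kg, standing upright in the white pocket of the stand. Origin: centre of its underside; z up. Its 34 mm side lies along the row with about 24 mm to the next packet, so grip it from above across its 50 mm side (fingers closing along its x), near the top: the lower 36 mm are in the pocket
- pocket_yellow: yellow open-topped pocket fixed on the sorting stand, outside 78 x 56 x 40 mm (x, y, z), walls and floor 4 mm thick, holding the yellow packet at the start. Origin: centre of its underside, on the stand; its floor is 4 mm higher. Where it sits in the row changes from start to start
- pocket_orange: orange open-topped pocket fixed on the sorting stand, outside 78 x 56 x 40 mm (x, y, z), walls and floor 4 mm thick, holding the orange packet at the start. Origin: centre of its underside, on the stand; its floor is 4 mm higher. Where it sits in the row changes from start to start
- pocket_red: dark red open-topped pocket fixed on the sorting stand, outside 78 x 56 x 40 mm (x, y, z), walls and floor 4 mm thick, holding the dark red packet at the start. Origin: centre of its underside, on the stand; its floor is 4 mm higher. Where it sits in the row changes from start to start
- pocket_white: white open-topped pocket fixed on the sorting stand, outside 78 x 56 x 40 mm (x, y, z), walls and floor 4 mm thick, holding the white packet at the start. Origin: centre of its underside, on the stand; its floor is 4 mm higher. Where it sits in the row changes from start to start
- stand: grey sorting stand, fixed, left or right of the caddy: plinth 80 x 244 x 12 mm carrying the four coloured pockets in a row, centred at y = +87, +29, -29 and -87 mm, x = 0. Origin: centre of its underside, on the bench; y runs along the row to the end with the chrome lock (26 mm disc on a black tab, 37 mm high in all, at y = +138 mm). Clutter near both racks is under 90 mm tall
- caddy: blue delivery caddy, fixed, empty at the start: four open slots in a row, centred at y = +87, +29, -29, -87 mm, x = 0, each 70 x 54 mm inside (x, y); slot floors 16 mm and the tops of the 4 mm walls 52 mm above the bench. Origin: centre of its underside, on the bench; y runs along the row to the end with the chrome lock (26 mm disc on a black tab, 37 mm high in all, at y = +138 mm). 

How it is judged:
By the outcome, as a careful person would: the job done as asked, in the order asked, and still so for the second after the job is handed in, with the robot touching nothing.
It also fails if it takes over 115 s, if anything falls off the work surface, if the arm or the gripper's body presses on something with over 40 N, if the wrist force passes 120 N, or if a joint passes its speed limit or range.

### The arm

A 6-joint arm with a two-finger parallel gripper is mounted at the origin on the work surface. World frame = base frame: x ahead of the robot, y to its left, z up, the work surface at z = 0. Lengths are in m, angles in rad, forces in N, time in s.
With the tool pointing down it reaches from about 0.35 to 0.775 m from the base axis. Payload 7.3 kg.
Tool frame: the origin (TCP) lies midway between the tips of the shut fingers; the grasp point (between the pads) lies 19 mm behind it; z points along the fingers, y is the direction in which the jaws open and shut (so a half turn about z gives the same grasp; the last joint's range is limited). The gripper opens to 92 mm and grips with 3 to 60 N. Pads are 19 mm wide; open, the fingers measure 130 mm over their backs; the gripper's body (75 mm by 190 mm) begins 47 mm behind the grasp point.
Start: joints at [-1.331, 0.342, 1.524, -0, 1.275, -0.146], TCP at [0.198, -0.486, 0.227] pointing down, gripper open.
Joint ranges: [-2.53, 2.53], [-0.77, 2.02], [0.04, 2.7], [-1, 4.14], [0.28, 2.66], [-3.11, 3.11]. Speed limits (rad/s): [2.57, 2.57, 3.14, 3.14, 3.14, 3.14].

### API

Orientations are given as [roll, pitch, yaw] about the fixed x, y, z axes, in that order (R = Rz(yaw) Ry(pitch) Rx(roll)).
In Python, from bench import robot gives the robot as it stands.
- The arm moves only by the tool play_rows, never from a script. Its argument "motion" is a list of rows, each a list of 5 numbers: the shift along the tool's x, y, z in mm, then the turn about the tool's z in degrees, then the finger opening in mm, from 0 to 91.8. In form: [[x, y, z, roll, jaw], ...]. A call has 1 to 12 rows; each row shifts and turns the pose as measured when the row begins, along the tool's axes as they then stand; what a row does not reach is not made up. A row lasts 1/10 s, in which the tool goes at most 50 mm and 8.59 degrees, less where a joint would pass 70% of its speed; a pose out of reach is approached as far as the arm can. A call with a gripper value outside its range is refused whole. The fingers move at their own pace and stop on an object; "newtons" is the grip in N (left out, the last holds). Time passes only in rows, so rows that do not move let the fingers close. It gives the time, the measured TCP pose, the force and the opening at its end, in the units of the state.
- robot.state(): the state, without advancing time (a new reading comes with each control period).
- robot.camera(name): name is "scene" or "top"; returns a dict with "img" (480x640x3 uint8, red, green, blue), "K" (3x3 intrinsics, pixels), "rvec" (rotation vector, rad) and "tvec" (3), from world to camera coordinates, as OpenCV has them. Camera axes: x right, y down, z forward; pixel columns grow to the right and rows downward; lengths in m; the calibration is good to about 2 mm. A picture is of the moment at which its call begins. There is no depth.
- robot.job_done(): hands the job in, once; it reports no verdict.
Trained networks look in the newest picture that a camera, given by its name, has taken for a name from the list of things; names that differ only in an ending like _2 or _b are one class to them, and where a whole thing is asked for, a point or a joint stands for the part that bears it (a point fixed in the world has none). Each returns a list of dicts, best first, with "p" (0 to 1); they miss things now and then, are a little off and sometimes report something else, mostly with a low value. They report only what shows in the picture. A call takes as long as a camera call.
- robot.search_frame(camera, target): "centre" ([column, row] in pixels, amid what is visible of it).
The state is a dict: "clock": time; "qpos": joint angles; "joint_vel": joint speeds; "joint_torque": joint torques, N m; "ee_pos": TCP position; "ee_rot": TCP orientation; "force": force on the tool from outside, world axes, zero at the start; "torque": the same for the moment, N m; "finger_gap": finger opening in m.
Only numpy, scipy, OpenCV 4.12 (cv2) and the standard library are available. Lean on these libraries where they do the work, as an engineer would, in place of code of your own. Each camera call takes 0.05 s, during which the arm holds its last target.

## Working session

There is one attempt and no reset: what is moved stays moved. The work goes in short steps, Python scripts to look and compute and a tool call to move; the robot and the scene stay as the last step left them, time stands still between calls to the robot, and variables do not carry over. Pictures are saved under pics/ and viewed, and the job is handed in when it is done.

Besides the shell and the picture viewer there is one more tool, called as name([rows], argument=value, ...), one row to a line, values as JSON. play_rows: Moves the arm, as the interface text tells. Its arguments: {"type":"object","properties":{"motion":{"type":"array"},"newtons":{"type":"number"}},"required":["motion"]}

```bash
mkdir -p pics; ls; python3 - <<'E'
from bench import robot
import cv2,pickle
for n in ["scene","top"]:
    c=robot.camera(n); cv2.imwrite(f"pics/{n}0.png",c["img"][:,:,::-1]); pickle.dump(c,open(f"{n}0.pkl","wb"))
    print(n,c["K"].tolist(),c["rvec"],c["tvec"])
    for t in ["packet_yellow","packet_orange","packet_red","packet_white","stand","caddy"]:
        print(t,[(d["centre"],round(d["p"],2)) for d in robot.search_frame(n,t)[:2]])
print(robot.state())
E
```

```text
pics
scene [[464.480937538008, 0.0, 322.2411188025469], [0.0, 464.480937538008, 237.49534369598672], [0.0, 0.0, 1.0]] [ 1.01257987  2.45232647 -0.98800957] [ 0.38182373 -0.24319637  1.20557507]
packet_yellow [([255.1, 164.3], 0.79)]
packet_orange [([230.3, 162.9], 0.89), ([268.2, 201.8], 0.51)]
packet_red [([301.9, 185.8], 0.81)]
packet_white [([278.5, 174.0], 0.67)]
stand [([316.1, 213.4], 0.63)]
caddy [([418.4, 311.6], 0.56), ([270.8, 201.7], 0.42)]
top [[485.267693986176, 0.0, 324.4762939113653], [0.0, 485.267693986176, 240.84612407817326], [0.0, 0.0, 1.0]] [ 2.17700686 -2.14309829  0.15387962] [-0.01143687  0.54355936  0.87586072]
packet_yellow [([445.4, 251.1], 0.84)]
packet_orange [([474.9, 237.7], 0.6)]
packet_red [([387.4, 269.9], 0.82)]
packet_white [([413.9, 260.9], 0.75)]
stand [([356.4, 282.0], 0.69), ([382.9, 270.0], 0.17)]
caddy [([207.6, 243.5], 0.89)]
{'clock': 0.7, 'qpos': array([-1.33100485e+00,  3.41936440e-01,  1.52408139e+00,  5.52864639e-06,
        1.27541101e+00, -1.46025316e-01]), 'joint_vel': array([-2.65124250e-04, -2.50542415e-04,  8.35633508e-05,  2.98483549e-04,
        1.57241876e-04,  8.22044143e-04]), 'joint_torque': array([-9.02384072e-04, -4.31025088e+01, -2.44450539e+01,  7.14901811e-02,
        4.83142014e-02,  8.11565172e-06]), 'ee_pos': array([ 0.1975816 , -0.48642771,  0.22678003]), 'ee_rot': array([3.14142982e+00, 1.86026089e-05, 3.85815183e-01]), 'force': array([ 0.44775967,  0.31256865, -0.37479882]), 'torque': array([ 0.03558463, -0.03629769,  0.04691418]), 'finger_gap': 0.09172220568962511}
```

View pics/top0.png

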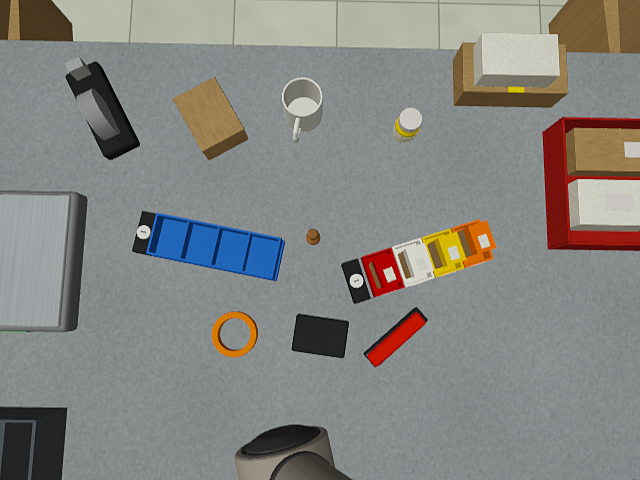

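View pics/scene0.png

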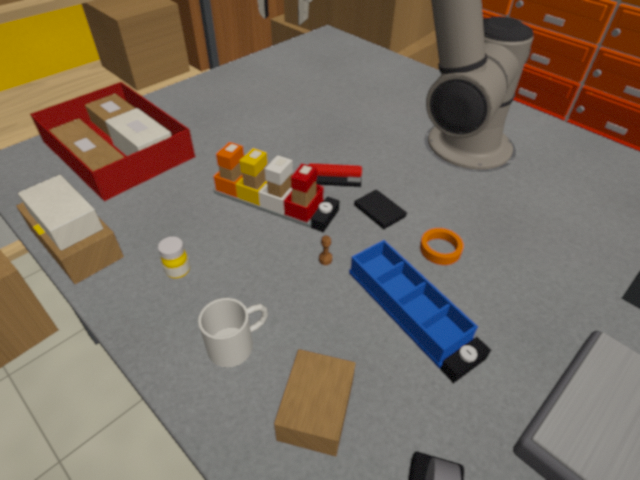

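```bash
python3 - <<'E'
import cv2
a=cv2.imread("pics/top0.png")
cv2.imwrite("pics/tc1.png",cv2.resize(a[200:300,125:295],None,fx=4.6,fy=4.6,interpolation=cv2.INTER_CUBIC))
cv2.imwrite("pics/tc2.png",cv2.resize(a[210:310,335:505],None,fx=4.6,fy=4.6,interpolation=cv2.INTER_CUBIC))
E
```

```text
(no output)
```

View pics/tc1.png

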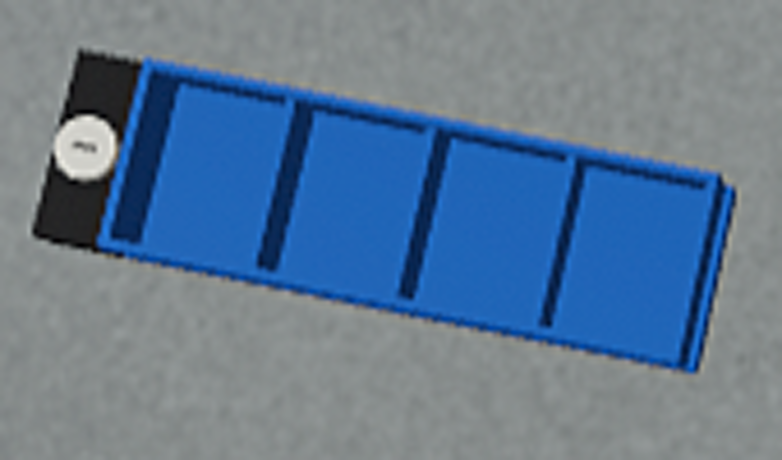

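View pics/tc2.png

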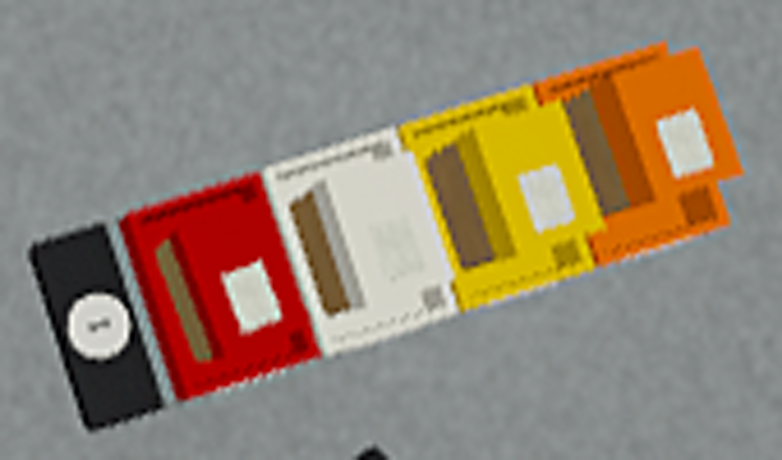

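```bash
cat > fit.py <<'E'
import numpy as np,cv2,pickle
from scipy.optimize import least_squares
C={n:pickle.load(open(f"{n}0.pkl","rb")) for n in ["scene","top"]}
def proj(n,P):
    c=C[n]; return cv2.projectPoints(np.array(P,float).reshape(-1,3),np.array(c["rvec"],float),np.array(c["tvec"],float),c["K"],None)[0].reshape(-1,2)
def W(p,L):
    L=np.array(L,float); c,s=np.cos(p[2]),np.sin(p[2])
    return np.c_[p[0]+c*L[:,0]-s*L[:,1],p[1]+s*L[:,0]+c*L[:,1],L[:,2]]
def fit(L,px,x0,n="top"):
    r=least_squares(lambda p:(proj(n,W(p,L))-px).ravel(),x0,loss="soft_l1"); return r.x,(proj(n,W(r.x,L))-px)
E
python3 - <<'E'
from fit import *
L=[];px=[]
for (x,y,z),q in [((35,114,52),(152,73)),((-35,114,52),(110,238)),((35,56,52),(293,103)),((-35,56,52),(257,268)),((35,-2,52),(434,132)),((-35,-2,52),(400,297)),((35,-60,52),(576,160)),((-35,-60,52),(541,326)),((35,-118,52),(717,180)),((-35,-118,52),(681,365)),((39,118,52),(145,60)),((-39,118,52),(98,247)),((0,138,37),(85,147))]:
    L.append((x/1e3,y/1e3,z/1e3));px.append((q[0]/4.6+125-.4,q[1]/4.6+200-.4))
p,r=fit(L,np.array(px),[.45,.2,0]); print("caddy",p,"\n",r.round(1).tolist()); pc=p
L=[];px=[]
for (x,y,z),q in [((39,115,52),(122,218)),((-39,115,52),(180,400)),((39,58,52),(262,176)),((-39,58,52),(322,355)),((39,0,52),(400,127)),((-39,0,52),(458,311)),((39,-58,52),(535,86)),((-39,-58,52),(595,265)),((39,-115,52),(665,42)),((-39,-115,52),(728,225)),((0,138,37),(100,326))]:
    L.append((x/1e3,y/1e3,z/1e3));px.append((q[0]/4.6+335-.4,q[1]/4.6+210-.4))
p,r=fit(L,np.array(px),[.45,-.2,0.3]); print("stand",p,"\n",r.round(1).tolist());ps=p
np.savez("poses.npz",c=pc,s=ps)
# overlays: packets nominal
def box(p,yc,z0,z1,hx,hy):
    return W(p,[(a*hx,yc+b*hy,z) for z in(z0,z1) for a,b in((1,1),(1,-1),(-1,-1),(-1,1))])
for n,cr in(("top",(335,210,505,310)),("scene",(200,130,500,390))):
    k=4.6 if n=="top" else 2.6
    im=cv2.imread(f"pics/{n}0.png")[cr[1]:cr[3],cr[0]:cr[2]]
    im=cv2.resize(im,None,fx=k,fy=k,interpolation=cv2.INTER_CUBIC)
    def dr(B,col):
        q=((proj(n,B)-cr[:2]+.5)*k).astype(int)
        for s in (q[4:],):
            cv2.polylines(im,[s.reshape(-1,1,2)],True,col,1)
    for yc in(.087,.029,-.029,-.087):
        dr(box(ps,yc,.016,.106,.025,.017),(0,255,0)); dr(box(ps,yc,.012,.052,.039,.028),(255,0,255))
        dr(box(pc,yc,.016,.052,.035,.027),(0,255,255))
    cv2.imwrite(f"pics/ov_{n}.png",im)
E
```

```text
caddy [ 0.52913083  0.20014058 -0.1849336 ] 
 [[0.2, -0.4], [0.1, 0.6], [0.2, -0.8], [-0.9, 0.4], [0.3, -0.8], [-1.0, 0.4], [0.2, -0.7], [-0.6, 0.4], [0.3, 1.2], [0.1, -1.7], [0.2, -0.1], [0.0, 0.4], [0.3, 0.5]]
stand [ 0.51408433 -0.19292842  0.32329772] 
 [[0.6, -1.0], [1.4, 0.2], [-0.5, -1.2], [0.1, 0.4], [-0.9, 0.1], [0.4, 0.3], [-0.8, -0.3], [0.4, 0.8], [-0.3, 0.1], [0.4, 0.1], [-0.6, 0.0]]
```

View pics/ov_top.png

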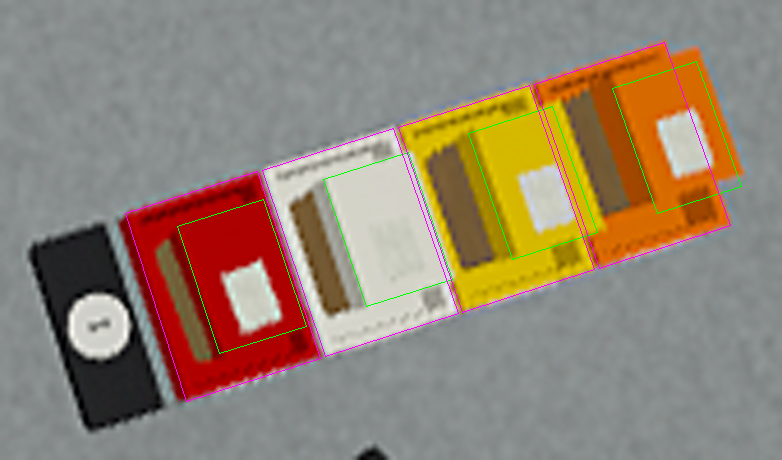

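View pics/ov_scene.png

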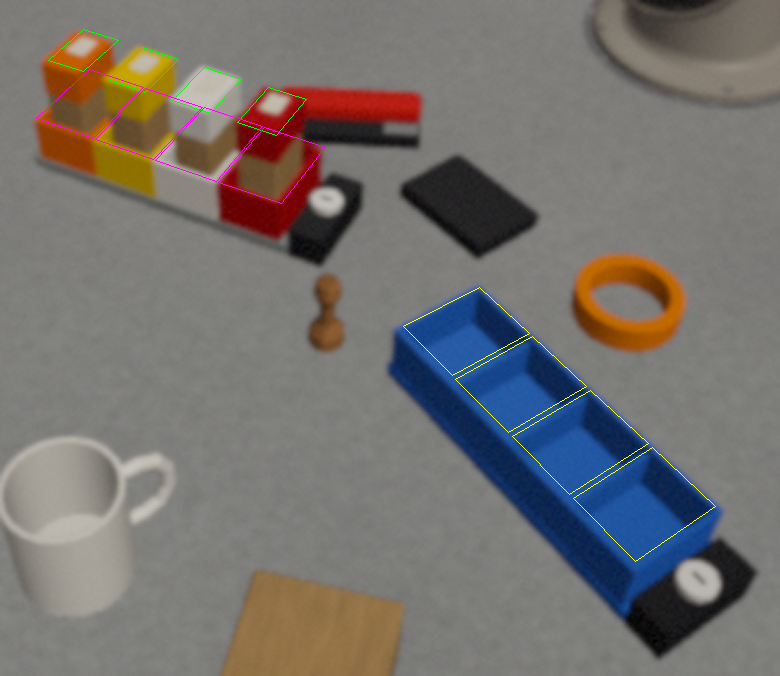

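```bash
cat > plan.py <<'E'
from fit import *
import sys
from bench import robot
P=np.load("poses.npz")
def plan(xyz,yawd,step=40,jaw=0):
    s=robot.state(); p=np.array(s["ee_pos"]); y=np.degrees(s["ee_rot"][2])
    print("t",round(s["clock"],2),"pos",p.round(4),"yaw",round(y,2),"rp",np.degrees(s["ee_rot"][:2]).round(2),"gap",round(s["finger_gap"],4),"F",np.round(s["force"],1))
    d=(np.array(xyz)-p)*1e3; dy=(yawd-y+180)%360-180
    n=int(max(np.ceil(np.linalg.norm(d)/step),np.ceil(abs(dy)/8.5),1))
    out=[]
    for i in range(n):
        a=np.radians(y+dy*i/n); w=d/n
        out.append([round(np.cos(a)*w[0]+np.sin(a)*w[1],1),round(np.sin(a)*w[0]-np.cos(a)*w[1],1),round(-w[2],1),round(-dy/n,2),jaw])
    print("target",np.round(xyz,4),yawd,out)
w=sys.argv[1]; k=int(sys.argv[2]); z=float(sys.argv[3]); jaw=float(sys.argv[4])
pz=P[w]; yc=[.087,.029,-.029,-.087][k]
o=W(pz,[(float(sys.argv[5]) if len(sys.argv)>5 else 0,yc,z)])[0]
plan(o,np.degrees(pz[2])+90,jaw=jaw)
E
python3 plan.py s 0 .185 91
```

```text
t 0.7 pos [ 0.1976 -0.4864  0.2268] yaw 22.11 rp [179.99   0.  ] gap 0.0917 F [ 0.4  0.3 -0.4]
target [ 0.4864 -0.1104  0.185 ] 108.52359471985635 [[np.float64(34.1), np.float64(-20.0), np.float64(3.5), np.float64(-7.2), 91.0], [np.float64(36.3), np.float64(-15.5), np.float64(3.5), np.float64(-7.2), 91.0], [np.float64(38.0), np.float64(-10.9), np.float64(3.5), np.float64(-7.2), 91.0], [np.float64(39.1), np.float64(-6.0), np.float64(3.5), np.float64(-7.2), 91.0], [np.float64(39.5), np.float64(-1.1), np.float64(3.5), np.float64(-7.2), 91.0], [np.float64(39.3), np.float64(3.9), np.float64(3.5), np.float64(-7.2), 91.0], [np.float64(38.5), np.float64(8.8), np.float64(3.5), np.float64(-7.2), 91.0], [np.float64(37.1), np.float64(13.5), np.float64(3.5), np.float64(-7.2), 91.0], [np.float64(35.1), np.float64(18.1), np.float64(3.5), np.float64(-7.2), 91.0], [np.float64(32.6), np.float64(22.4), np.float64(3.5), np.float64(-7.2), 91.0], [np.float64(29.5), np.float64(26.3), np.float64(3.5), np.float64(-7.2), 91.0], [np.float64(26.0), np.float64(29.8), np.float64(3.5), np.float64(-7.2), 91.0]]
```

play_rows([
  [34, -20, 3.5, -7.2, 91],
  [36, -15.5, 3.5, -7.2, 91],
  [38, -11, 3.5, -7.2, 91],
  [39, -6, 3.5, -7.2, 91],
  [39.5, -1, 3.5, -7.2, 91],
  [39, 4, 3.5, -7.2, 91],
  [38.5, 9, 3.5, -7.2, 91],
  [37, 13.5, 3.5, -7.2, 91],
  [35, 18, 3.5, -7.2, 91],
  [32.5, 22.5, 3.5, -7.2, 91],
  [29.5, 26, 3.5, -7.2, 91],
  [26, 30, 3.5, -7.2, 91],
], newtons=20)

```text
clock: 1.9
ee_pos: [0.4858, -0.0956, 0.1837]
ee_rot: [3.14, 0.008, 1.944]
force: [-0.1, -1.0, -0.4]
finger_gap: 0.091
```

```bash
sed -i 's/out.append(\[\(.*\)\])/out.append([float(v) for v in [\1]])/' plan.py; python3 plan.py s 0 .185 91
```

```text
t 1.9 pos [ 0.4858 -0.0956  0.1837] yaw 111.4 rp [179.89   0.44] gap 0.091 F [-0.1 -1.  -0.4]
target [ 0.4864 -0.1104  0.185 ] 108.52359471985635 [[-14.0, -4.8, -1.3, 2.88, 91.0]]
```

play_rows([
  [-14, -5, -1, 2.9, 91],
  [0, 0, 0, 0, 91],
  [0, 0, 0, 0, 91],
])

```text
clock: 2.2
ee_pos: [0.4882, -0.1058, 0.1842]
ee_rot: [3.139, 0.006, 1.903]
force: [-1.2, -0.4, -0.0]
finger_gap: 0.0913
```

```bash
python3 plan.py s 0 .063 91
```

```text
t 2.2 pos [ 0.4882 -0.1058  0.1842] yaw 109.01 rp [179.86   0.34] gap 0.0913 F [-1.2 -0.4 -0. ]
target [ 0.4864 -0.1104  0.063 ] 108.52359471985635 [[-0.9, -0.8, 30.3, 0.12, 91.0], [-0.9, -0.8, 30.3, 0.12, 91.0], [-0.9, -0.8, 30.3, 0.12, 91.0], [-1.0, -0.8, 30.3, 0.12, 91.0]]
```

play_rows([
  [-4, -3, 10, 0.5, 91],
  [0, 0, 30, 0, 91],
  [0, 0, 30, 0, 91],
  [0, 0, 25, 0, 91],
  [0, 0, 0, 0, 91],
  [0, 0, 0, 0, 91],
])

```text
clock: 2.8
ee_pos: [0.484, -0.1175, 0.0859]
ee_rot: [3.138, 0.008, 1.881]
force: [0.4, -0.2, 0.5]
finger_gap: 0.091
```

```bash
python3 plan.py s 0 .063 91
```

```text
t 2.8 pos [ 0.484  -0.1175  0.0859] yaw 107.77 rp [179.79   0.44] gap 0.091 F [ 0.4 -0.2  0.5]
target [ 0.4864 -0.1104  0.063 ] 108.52359471985635 [[6.0, 4.5, 22.9, -0.75, 91.0]]
```

play_rows([
  [5, 3.5, 0, -0.5, 91],
  [0, 0, 0, 0, 91],
  [0, 0, 0, 0, 91],
  [0, 0, 0, 0, 91],
])

```text
clock: 3.2
ee_pos: [0.4875, -0.1126, 0.0895]
ee_rot: [3.133, 0.012, 1.889]
force: [-1.1, 0.1, -0.6]
finger_gap: 0.0909
```

```bash
python3 plan.py s 0 .063 91; python3 -c "
from bench import robot; s=robot.state(); print(s['joint_vel'].round(3),s['qpos'].round(3))"
```

```text
t 3.2 pos [ 0.4875 -0.1126  0.0895] yaw 108.22 rp [179.52   0.67] gap 0.0909 F [-1.1  0.1 -0.6]
target [ 0.4864 -0.1104  0.063 ] 108.52359471985635 [[2.4, -0.4, 26.5, -0.3, 91.0]]
[ 0.004 -0.012 -0.007  0.002  0.001 -0.   ] [-0.378  0.451  1.786 -0.005  0.891 -0.693]
```

play_rows([
  [2, 0, 26, 0, 91],
  [0, 0, 0, 0, 91],
])

```text
clock: 3.4
ee_pos: [0.4883, -0.1111, 0.0646]
ee_rot: [3.13, 0.014, 1.889]
force: [0.3, 0.6, 0.4]
finger_gap: 0.0908
```

```bash
python3 plan.py s 0 .063 91
```

```text
t 3.4 pos [ 0.4883 -0.1111  0.0646] yaw 108.25 rp [179.35   0.81] gap 0.0908 F [0.3 0.6 0.4]
target [ 0.4864 -0.1104  0.063 ] 108.52359471985635 [[1.2, -1.6, 1.6, -0.28, 91.0]]
```

play_rows([
  [1, -1.5, 2, 0, 46],
], newtons=20)

```text
clock: 3.5
ee_pos: [0.4874, -0.1109, 0.0634]
ee_rot: [3.129, 0.015, 1.889]
force: [0.6, -0.6, -0.2]
finger_gap: 0.0869
```

```bash
cat > settle.py <<'E'
import sys
from bench import robot
import cv2,numpy as np
for i in range(int(sys.argv[1])):
    c=robot.camera("top"); s=robot.state()
    R=cv2.Rodrigues(np.zeros(3))[0]
    r,p,y=s["ee_rot"]; e=np.pi-r if r>0 else -np.pi-r
    tx=np.degrees(-p*np.cos(y)+e*np.sin(y)); ty=np.degrees(-p*np.sin(y)-e*np.cos(y))
    print(round(s["clock"],2),s["ee_pos"].round(4),"yaw",round(float(np.degrees(y)),2),"tilt",round(tx,2),round(ty,2),"gap",round(float(s["finger_gap"]),4),"F",s["force"].round(1))
if len(sys.argv)>2: cv2.imwrite("pics/"+sys.argv[2]+".png",c["img"][:,:,::-1])
E
python3 settle.py 8
```

```text
3.55 [ 0.4864 -0.1106  0.0628] yaw 108.26 tilt 0.85 -0.56 gap 0.0829 F [-1.6  0.1 -0.8]
3.6 [ 0.4865 -0.1106  0.063 ] yaw 108.25 tilt 0.86 -0.56 gap 0.0792 F [0.4 0.3 0.7]
3.65 [ 0.4868 -0.1107  0.0631] yaw 108.25 tilt 0.9 -0.58 gap 0.0753 F [0.1 0.1 0.2]
3.7 [ 0.4869 -0.1108  0.0632] yaw 108.25 tilt 0.92 -0.59 gap 0.0714 F [ 0.9 -0.6 -0. ]
3.75 [ 0.487  -0.1108  0.0632] yaw 108.25 tilt 0.93 -0.59 gap 0.0677 F [ 0.   0.2 -0.3]
3.8 [ 0.487  -0.1108  0.0631] yaw 108.24 tilt 0.92 -0.59 gap 0.0637 F [ 0.3 -0.2 -0.6]
3.85 [ 0.4869 -0.1108  0.063 ] yaw 108.24 tilt 0.91 -0.58 gap 0.0593 F [-0.7 -0.2  0. ]
3.9 [ 0.4869 -0.1108  0.0629] yaw 108.24 tilt 0.91 -0.58 gap 0.0556 F [-0.8  0.   0.6]
```

```bash
python3 settle.py 6
```

```text
3.95 [ 0.4868 -0.1108  0.0628] yaw 108.24 tilt 0.9 -0.58 gap 0.0519 F [-0.2  0.6  0.6]
4.0 [ 0.4867 -0.1108  0.0629] yaw 108.25 tilt 0.89 -0.58 gap 0.0506 F [-0.5 -1.2  2. ]
4.05 [ 0.4867 -0.1108  0.0628] yaw 108.25 tilt 0.88 -0.58 gap 0.0507 F [-0.5 -0.3  2.9]
4.1 [ 0.4867 -0.1108  0.0628] yaw 108.25 tilt 0.89 -0.58 gap 0.0505 F [-0.6 -0.5  3.2]
4.15 [ 0.4867 -0.1108  0.0628] yaw 108.25 tilt 0.88 -0.58 gap 0.0509 F [-1.  -0.3  4.1]
4.2 [ 0.4867 -0.1108  0.0628] yaw 108.25 tilt 0.89 -0.58 gap 0.0506 F [-0.9  0.4  4. ]
```

play_rows([
  [0, 0, -25, 0, 46],
  [0, 0, -40, 0, 46],
  [0, 0, -40, 0, 46],
  [0, 0, -20, 0, 46],
])

```text
clock: 4.6
ee_pos: [0.482, -0.1083, 0.1872]
ee_rot: [3.139, 0.006, 1.889]
force: [1.5, -0.6, -1.7]
finger_gap: 0.0506
```

```bash
python3 settle.py 5 lift1; python3 plan.py c 3 .195 46
```

```text
4.65 [ 0.4831 -0.1087  0.1894] yaw 108.23 tilt 0.47 -0.38 gap 0.0502 F [ 2.3 -0.4  0.2]
4.7 [ 0.4827 -0.1086  0.1871] yaw 108.23 tilt 0.4 -0.35 gap 0.0506 F [ 0.3 -1.1 -2.6]
4.75 [ 0.4817 -0.1082  0.185 ] yaw 108.23 tilt 0.21 -0.28 gap 0.0506 F [ 1.   0.4 -2.1]
4.8 [ 0.4808 -0.1079  0.1837] yaw 108.23 tilt 0.04 -0.22 gap 0.0504 F [-0.1  0.4 -0.9]
4.85 [ 0.4804 -0.1078  0.183 ] yaw 108.23 tilt -0.05 -0.18 gap 0.0503 F [-0.   0.3 -1.5]
t 4.85 pos [ 0.4804 -0.1078  0.183 ] yaw 108.23 rp [-1.7989e+02  1.6000e-01] gap 0.0503 F [-0.   0.3 -1.5]
target [0.5131 0.1146 0.195 ] 79.40408514192372 [[33.5, 16.8, -2.0, 4.8, 46.0], [34.8, 13.9, -2.0, 4.8, 46.0], [35.8, 10.9, -2.0, 4.8, 46.0], [36.6, 7.9, -2.0, 4.8, 46.0], [37.2, 4.8, -2.0, 4.8, 46.0], [37.4, 1.7, -2.0, 4.8, 46.0]]
```

View pics/lift1.png

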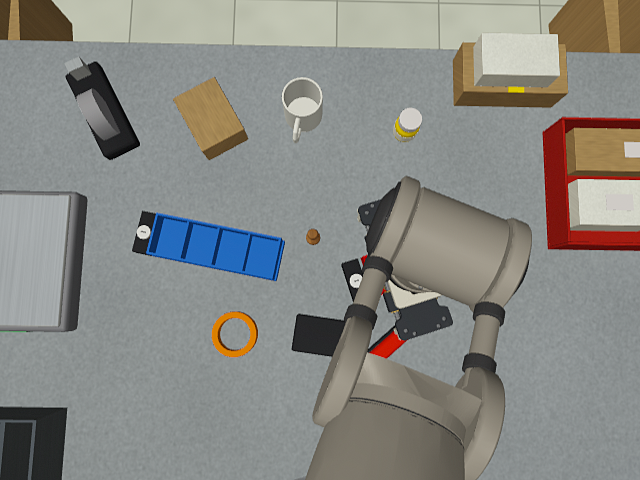

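play_rows([
  [25, 13, -2, 4.8, 46],
  [35, 14, -2, 4.8, 46],
  [36, 11, -2, 4.8, 46],
  [36.5, 8, -2, 4.8, 46],
  [37, 5, -2, 4.8, 46],
  [25, 1, -2, 4.8, 46],
])

```text
clock: 5.45
ee_pos: [0.5079, 0.097, 0.182]
ee_rot: [-3.12, 0.006, 1.36]
force: [0.5, -1.0, -1.4]
finger_gap: 0.0505
```

```bash
python3 settle.py 6;  python3 plan.py c 3 .185 46
```

```text
5.5 [0.5081 0.0998 0.182 ] yaw 77.71 tilt -1.29 0.05 gap 0.0505 F [-1.   3.4 -1. ]
5.55 [0.508  0.0976 0.1819] yaw 78.13 tilt -1.29 -0.04 gap 0.0508 F [ 0.4 -0.4 -2. ]
5.6 [0.5078 0.096  0.1821] yaw 78.24 tilt -1.3 -0.1 gap 0.0506 F [-0.5 -0.1 -1.3]
5.65 [0.5079 0.0949 0.1824] yaw 78.19 tilt -1.27 -0.12 gap 0.0505 F [-0.4 -0.1 -2.2]
5.7 [0.5081 0.0942 0.1827] yaw 78.12 tilt -1.24 -0.12 gap 0.0508 F [ 0.2  0.6 -2.1]
5.75 [0.5083 0.0939 0.1831] yaw 78.05 tilt -1.2 -0.11 gap 0.0504 F [ 0.3  0.2 -1.5]
t 5.75 pos [0.5083 0.0939 0.1831] yaw 78.05 rp [-178.85    0.36] gap 0.0504 F [ 0.3  0.2 -1.5]
target [0.5131 0.1146 0.185 ] 79.40408514192372 [[21.3, 0.5, -1.9, -1.35, 46.0]]
```

play_rows([
  [22, 1, 0, -1.4, 46],
])

```text
clock: 5.85
ee_pos: [0.5135, 0.1127, 0.1826]
ee_rot: [-3.12, 0.007, 1.384]
force: [-0.4, 0.8, -2.5]
finger_gap: 0.0509
```

```bash
python3 settle.py 6|tail -1;  python3 plan.py c 3 .085 46
```

```text
6.15 [0.5136 0.1142 0.1828] yaw 79.4 tilt -1.23 -0.13 gap 0.0508 F [-0.6 -0.3 -1.8]
t 6.15 pos [0.5136 0.1142 0.1828] yaw 79.4 rp [-178.82    0.35] gap 0.0508 F [-0.6 -0.3 -1.8]
target [0.5131 0.1146 0.085 ] 79.40408514192372 [[0.1, -0.2, 32.6, -0.0, 46.0], [0.1, -0.2, 32.6, -0.0, 46.0], [0.1, -0.2, 32.6, -0.0, 46.0]]
```

play_rows([
  [0, 0, 30, 0, 46],
  [0, 0, 32, 0, 46],
  [0, 0, 22, 0, 46],
])

```text
clock: 6.45
ee_pos: [0.5149, 0.1116, 0.1006]
ee_rot: [-3.131, 0.004, 1.383]
force: [-1.0, -0.8, -1.4]
finger_gap: 0.0507
```

```bash
python3 settle.py 6|tail -2;  python3 plan.py c 3 .066 46
```

```text
6.7 [0.5162 0.1122 0.1031] yaw 79.26 tilt -0.5 -0.1 gap 0.0501 F [ 0.1 -0.4 -1.7]
6.75 [0.5164 0.1124 0.1033] yaw 79.27 tilt -0.45 -0.1 gap 0.0509 F [ 0.   0.1 -0.4]
t 6.75 pos [0.5164 0.1124 0.1033] yaw 79.27 rp [-179.57    0.18] gap 0.0509 F [ 0.   0.1 -0.4]
target [0.5131 0.1146 0.066 ] 79.40408514192372 [[1.6, -3.6, 37.3, -0.14, 46.0]]
```

play_rows([
  [1.5, -3.5, 18, 0, 46],
  [0, 0, 17, 0, 46],
])

```text
clock: 6.95
ee_pos: [0.5168, 0.1146, 0.0728]
ee_rot: [3.138, 0.0, 1.383]
force: [0.4, -0.6, -1.3]
finger_gap: 0.0504
```

```bash
python3 settle.py 6|tail -2;  python3 plan.py c 3 .064 46
```

```text
7.2 [0.5168 0.1145 0.0728] yaw 79.25 tilt 0.11 -0.06 gap 0.0509 F [-0.  -0.2 -0.6]
7.25 [0.5168 0.1145 0.0728] yaw 79.25 tilt 0.11 -0.06 gap 0.0504 F [-0.6 -1.  -1.4]
t 7.25 pos [0.5168 0.1145 0.0728] yaw 79.25 rp [1.7988e+02 4.0000e-02] gap 0.0504 F [-0.6 -1.  -1.4]
target [0.5131 0.1146 0.064 ] 79.40408514192372 [[-0.5, -3.6, 8.8, -0.16, 46.0]]
```

play_rows([
  [-0.5, -3.5, 8.5, 0, 46],
])

```text
clock: 7.35
ee_pos: [0.5149, 0.1147, 0.0658]
ee_rot: [3.135, -0.0, 1.383]
force: [-0.3, 0.3, -1.5]
finger_gap: 0.0508
```

```bash
python3 settle.py 5|tail -2
```

```text
7.55 [0.513  0.1146 0.0642] yaw 79.24 tilt 0.09 -0.06 gap 0.0507 F [ 0.1 -0.4 -1.2]
7.6 [0.5133 0.1146 0.0643] yaw 79.25 tilt 0.11 -0.06 gap 0.0504 F [ 0.9 -0.2 -1.7]
```

play_rows([
  [0, 0, 1.5, 0, 46],
])

```text
clock: 7.7
ee_pos: [0.5135, 0.1146, 0.0631]
ee_rot: [3.139, 0.001, 1.383]
force: [-1.2, 0.8, 4.4]
finger_gap: 0.0505
```

```bash
python3 settle.py 5|tail -3
```

```text
7.85 [0.5135 0.1147 0.063 ] yaw 79.25 tilt 0.14 -0.05 gap 0.0504 F [0.2 0.1 0.7]
7.9 [0.5135 0.1147 0.063 ] yaw 79.25 tilt 0.14 -0.05 gap 0.0509 F [-0.7  1.4  2.1]
7.95 [0.5135 0.1147 0.0631] yaw 79.25 tilt 0.14 -0.05 gap 0.0502 F [-0.4  1.2  1. ]
```

play_rows([
  [0, 0, 0.7, 0, 46],
  [0, 0, 0, 0, 91],
])

```text
clock: 8.15
ee_pos: [0.5137, 0.1149, 0.0631]
ee_rot: [3.138, 0.0, 1.383]
force: [0.5, 0.1, -0.4]
finger_gap: 0.0551
```

```bash
python3 settle.py 10|tail -2
```

```text
8.6 [0.5136 0.1149 0.0628] yaw 79.25 tilt 0.16 -0.04 gap 0.0888 F [0.4 0.7 0.2]
8.65 [0.5136 0.1149 0.0629] yaw 79.24 tilt 0.16 -0.04 gap 0.0897 F [ 0.3 -0.3  1. ]
```

play_rows([
  [0, 0, -30, 0, 91],
  [0, 0, -40, 0, 91],
  [0, 0, -40, 0, 91],
])

```text
clock: 8.95
ee_pos: [0.5096, 0.1145, 0.17]
ee_rot: [-3.131, 0.004, 1.383]
force: [1.1, -1.0, 0.2]
finger_gap: 0.0911
```

```bash
python3 settle.py 5|tail -1;python3 plan.py s 1 .185 91
```

```text
9.2 [0.5098 0.1145 0.1688] yaw 79.24 tilt -0.57 -0.1 gap 0.0908 F [-0.6 -0.5 -0.3]
t 9.2 pos [0.5098 0.1145 0.1688] yaw 79.24 rp [-179.46    0.2 ] gap 0.0908 F [-0.6 -0.5 -0.3]
target [ 0.5049 -0.1654  0.185 ] 108.52359471985635 [[-34.5, 5.9, -2.0, -3.66, 91.0], [-34.8, 3.7, -2.0, -3.66, 91.0], [-35.0, 1.5, -2.0, -3.66, 91.0], [-35.0, -0.8, -2.0, -3.66, 91.0], [-34.9, -3.0, -2.0, -3.66, 91.0], [-34.6, -5.2, -2.0, -3.66, 91.0], [-34.2, -7.4, -2.0, -3.66, 91.0], [-33.7, -9.6, -2.0, -3.66, 91.0]]
```

play_rows([
  [-34.5, 6, -2, -3.7, 91],
  [-35, 3.5, -2, -3.7, 91],
  [-35, 1.5, -2, -3.7, 91],
  [-35, -1, -2, -3.7, 91],
  [-35, -3, -2, -3.7, 91],
  [-34.5, -5, -2, -3.7, 91],
  [-34, -7.5, -2, -3.7, 91],
  [-33.5, -9.5, -2, -3.5, 91],
])

```text
clock: 10.0
ee_pos: [0.5005, -0.1694, 0.1704]
ee_rot: [-3.109, -0.018, 1.924]
force: [-0.2, 0.1, 0.2]
finger_gap: 0.0909
```

```bash
python3 settle.py 8|tail -1;python3 plan.py s 1 .18 91
```

```text
10.4 [ 0.5015 -0.167   0.1718] yaw 110.15 tilt -1.96 0.29 gap 0.0911 F [ 0.9 -0.7  0.2]
t 10.4 pos [ 0.5015 -0.167   0.1718] yaw 110.15 rp [-178.26   -0.95] gap 0.0911 F [ 0.9 -0.7  0.2]
target [ 0.5049 -0.1654  0.18  ] 108.52359471985635 [[0.3, 3.7, -8.2, 1.62, 91.0]]
```

play_rows([
  [0.5, 4, 12, 1.6, 91],
  [0, 0, 12, 0, 91],
  [0, 0, 12, 0, 91],
  [0, 0, 12, 0, 91],
  [0, 0, 12, 0, 91],
  [0, 0, 12, 0, 91],
  [0, 0, 8, 0, 91],
])

```text
clock: 11.1
ee_pos: [0.5027, -0.1589, 0.0884]
ee_rot: [-3.112, -0.015, 1.906]
force: [0.1, -0.2, -0.2]
finger_gap: 0.0913
```

```bash
python3 settle.py 5|tail -1;python3 plan.py s 1 .063 91
```

```text
11.35 [ 0.5036 -0.1598  0.09  ] yaw 109.12 tilt -1.78 0.19 gap 0.091 F [ 0.5 -0.7  0.1]
t 11.35 pos [ 0.5036 -0.1598  0.09  ] yaw 109.12 rp [-178.38   -0.76] gap 0.091 F [ 0.5 -0.7  0.1]
target [ 0.5049 -0.1654  0.063 ] 108.52359471985635 [[-5.7, -0.6, 27.0, 0.6, 91.0]]
```

play_rows([
  [-5.5, -0.5, 27, 0.6, 91],
])

```text
clock: 11.45
ee_pos: [0.5068, -0.166, 0.0661]
ee_rot: [-3.119, -0.007, 1.895]
force: [0.2, -1.0, -0.1]
finger_gap: 0.0909
```

```bash
python3 settle.py 5|tail -1;python3 plan.py s 1 .063 91
```

```text
11.7 [ 0.5044 -0.1652  0.0638] yaw 108.53 tilt -1.73 0.17 gap 0.0908 F [ 0.2 -0.6  0.7]
t 11.7 pos [ 0.5044 -0.1652  0.0638] yaw 108.53 rp [-178.41   -0.71] gap 0.0908 F [ 0.2 -0.6  0.7]
target [ 0.5049 -0.1654  0.063 ] 108.52359471985635 [[-0.4, 0.4, 0.8, 0.01, 91.0]]
```

play_rows([
  [0, 0, -45, 0, 91],
])

```text
clock: 11.8
ee_pos: [0.5028, -0.1639, 0.1056]
ee_rot: [-3.107, -0.02, 1.894]
force: [0.2, 0.2, 0.6]
finger_gap: 0.0912
```

```bash
python3 settle.py 7|tail -1
```

```text
12.15 [ 0.5053 -0.165   0.1085] yaw 108.53 tilt -1.78 0.19 gap 0.091 F [ 0.4 -0.3 -0.4]
```

play_rows([
  [0, 0, 45, 0, 91],
  [0, 0, 0, 0, 91],
])

```text
clock: 12.35
ee_pos: [0.5035, -0.1646, 0.0621]
ee_rot: [-3.113, -0.014, 1.894]
force: [-1.4, -0.3, -0.1]
finger_gap: 0.0911
```

```bash
python3 settle.py 7|tail -1;python3 plan.py s 1 .063 91
```

```text
12.7 [ 0.5083 -0.1669  0.0684] yaw 108.56 tilt -1.1 -0.14 gap 0.0912 F [-0.7 -0.2 -0.2]
t 12.7 pos [ 0.5083 -0.1669  0.0684] yaw 108.56 rp [-178.91   -0.22] gap 0.0912 F [-0.7 -0.2 -0.2]
target [ 0.5049 -0.1654  0.063 ] 108.52359471985635 [[2.4, -2.8, 5.4, 0.03, 91.0]]
```

play_rows([
  [1, -1, -42, 0, 91],
])

```text
clock: 12.8
ee_pos: [0.505, -0.1649, 0.1072]
ee_rot: [-3.116, -0.01, 1.894]
force: [1.2, -0.8, 0.1]
finger_gap: 0.0908
```

```bash
python3 settle.py 7|tail -1
```

```text
13.15 [ 0.5073 -0.1659  0.1099] yaw 108.56 tilt -1.16 -0.11 gap 0.0913 F [ 0.2 -0.2 -0.3]
```

play_rows([
  [0, -2, 45, 0, 91],
  [0, 0, 0, 0, 91],
])

```text
clock: 13.35
ee_pos: [0.5041, -0.1664, 0.0634]
ee_rot: [-3.121, -0.005, 1.895]
force: [-1.2, -0.0, 0.4]
finger_gap: 0.0908
```

```bash
python3 settle.py 7|tail -1;python3 plan.py s 1 .063 91
```

```text
13.7 [ 0.509  -0.1686  0.0698] yaw 108.57 tilt -0.47 -0.44 gap 0.0907 F [ 1.2 -0.7  0.4]
t 13.7 pos [ 0.509  -0.1686  0.0698] yaw 108.57 rp [-179.41    0.27] gap 0.0907 F [ 1.2 -0.7  0.4]
target [ 0.5049 -0.1654  0.063 ] 108.52359471985635 [[4.3, -2.9, 6.8, 0.05, 91.0]]
```

Good; close on the white packet.

play_rows([
  [4.3, -3, 7, 0, 46],
], newtons=20)

```text
clock: 13.8
ee_pos: [0.506, -0.1662, 0.0641]
ee_rot: [-3.134, 0.007, 1.895]
force: [0.7, 0.1, 0.5]
finger_gap: 0.0864
```

```bash
python3 settle.py 13|tail -2
```

```text
14.4 [ 0.505  -0.1656  0.0629] yaw 108.57 tilt -0.44 -0.45 gap 0.0502 F [ 0.4 -0.8 -0.3]
14.45 [ 0.5049 -0.1656  0.0629] yaw 108.57 tilt -0.45 -0.45 gap 0.0499 F [0.8 0.3 0.5]
```

play_rows([
  [0, 0, -25, 0, 46],
  [0, 0, -40, 0, 46],
  [0, 0, -40, 0, 46],
  [0, 0, -20, 0, 46],
])

```text
clock: 14.85
ee_pos: [0.5032, -0.1635, 0.1875]
ee_rot: [-3.123, -0.003, 1.895]
force: [1.0, -0.6, -2.2]
finger_gap: 0.05
```

```bash
python3 settle.py 7|tail -1; python3 plan.py c 2 .19 46
```

```text
15.2 [ 0.5015 -0.1627  0.1827] yaw 108.55 tilt -1.42 0.01 gap 0.0499 F [-0.1  0.4 -2. ]
t 15.2 pos [ 0.5015 -0.1627  0.1827] yaw 108.55 rp [-178.66   -0.46] gap 0.0499 F [-0.1  0.4 -2. ]
target [0.5238 0.1716 0.19  ] 79.40408514192372 [[34.4, 14.2, -0.8, 3.24, 46.0], [35.2, 12.2, -0.8, 3.24, 46.0], [35.8, 10.2, -0.8, 3.24, 46.0], [36.3, 8.2, -0.8, 3.24, 46.0], [36.7, 6.1, -0.8, 3.24, 46.0], [37.0, 4.0, -0.8, 3.24, 46.0], [37.2, 1.9, -0.8, 3.24, 46.0], [37.2, -0.2, -0.8, 3.24, 46.0], [37.2, -2.3, -0.8, 3.24, 46.0]]
```

play_rows([
  [25, 10, -1, 3.3, 46],
  [35, 12, -1, 3.3, 46],
  [36, 10, -1, 3.3, 46],
  [36.5, 8, -1, 3.3, 46],
  [36.5, 6, -1, 3.3, 46],
  [37, 4, -1, 3.3, 46],
  [37, 2, -1, 3.3, 46],
  [37, 0, -1, 3.3, 46],
  [30, -2, -1, 2, 46],
])

```text
clock: 16.1
ee_pos: [0.5226, 0.1608, 0.1784]
ee_rot: [-3.095, 0.008, 1.37]
force: [0.6, -1.1, -1.5]
finger_gap: 0.0503
```

```bash
python3 settle.py 8|tail -1; python3 plan.py c 2 .185 46
```

```text
16.5 [0.5232 0.1577 0.1795] yaw 78.51 tilt -2.6 0.1 gap 0.0501 F [ 1.   0.5 -1.3]
t 16.5 pos [0.5232 0.1577 0.1795] yaw 78.51 rp [-177.43    0.42] gap 0.0501 F [ 1.   0.5 -1.3]
target [0.5238 0.1716 0.185 ] 79.40408514192372 [[13.7, -2.2, -5.5, -0.89, 46.0]]
```

play_rows([
  [13.7, -2, 0, -0.9, 46],
])

```text
clock: 16.6
ee_pos: [0.5242, 0.17, 0.1795]
ee_rot: [-3.097, 0.007, 1.384]
force: [-0.3, -0.1, -0.6]
finger_gap: 0.0503
```

```bash
python3 settle.py 7|tail -1
```

```text
16.95 [0.5239 0.1715 0.1795] yaw 79.42 tilt -2.6 0.09 gap 0.0503 F [ 0.1  0.5 -0.7]
```

play_rows([
  [0, 0, 45, 0, 46],
  [0, 0, 0, 0, 46],
])

```text
clock: 17.15
ee_pos: [0.5224, 0.1714, 0.1346]
ee_rot: [-3.099, 0.006, 1.386]
force: [-0.9, 0.5, -0.8]
finger_gap: 0.0498
```

```bash
python3 settle.py 7|tail -1; python3 plan.py c 2 .1 46
```

```text
17.5 [0.527  0.1723 0.1407] yaw 79.4 tilt -1.72 0.24 gap 0.0499 F [ 0.3 -0.4 -1.5]
t 17.5 pos [0.527  0.1723 0.1407] yaw 79.4 rp [-1.7827e+02  8.0000e-02] gap 0.0499 F [ 0.3 -0.4 -1.5]
target [0.5238 0.1716 0.1   ] 79.40408514192372 [[-0.6, -1.5, 20.4, -0.0, 46.0], [-0.6, -1.5, 20.4, -0.0, 46.0]]
```

Gains +0.9° per burst. Again.

play_rows([
  [-0.5, -3, 45, 0, 46],
  [0, 0, 0, 0, 46],
])

```text
clock: 17.7
ee_pos: [0.524, 0.1728, 0.0975]
ee_rot: [-3.116, -0.0, 1.386]
force: [-0.3, -0.3, -2.2]
finger_gap: 0.0502
```

```bash
python3 settle.py 7|tail -1; python3 plan.py c 2 .07 46
```

```text
18.05 [0.5285 0.1736 0.1027] yaw 79.4 tilt -0.75 0.42 gap 0.0504 F [ 0.   0.1 -2.5]
t 18.05 pos [0.5285 0.1736 0.1027] yaw 79.4 rp [-179.18   -0.27] gap 0.0504 F [ 0.   0.1 -2.5]
target [0.5238 0.1716 0.07  ] 79.40408514192372 [[-2.8, -4.3, 32.7, -0.01, 46.0]]
```

play_rows([
  [-2.8, -4.5, 33, 0, 46],
])

```text
clock: 18.15
ee_pos: [0.5273, 0.1727, 0.0739]
ee_rot: [-3.138, -0.009, 1.386]
force: [0.7, 0.5, -2.5]
finger_gap: 0.0502
```

```bash
python3 settle.py 7|tail -1; python3 plan.py c 2 .063 46
```

```text
18.5 [0.5242 0.1721 0.0711] yaw 79.4 tilt -0.63 0.44 gap 0.0502 F [-0.1 -0.4 -1.2]
t 18.5 pos [0.5242 0.1721 0.0711] yaw 79.4 rp [-179.3    -0.31] gap 0.0502 F [-0.1 -0.4 -1.2]
target [0.5238 0.1716 0.063 ] 79.40408514192372 [[-0.5, -0.3, 8.1, -0.0, 46.0]]
```

play_rows([
  [-0.5, 0, 6.5, 0, 46],
])

```text
clock: 18.6
ee_pos: [0.5253, 0.1719, 0.066]
ee_rot: [-3.133, -0.007, 1.386]
force: [1.2, 0.3, -0.2]
finger_gap: 0.0498
```

```bash
python3 settle.py 6|tail -2
```

```text
18.85 [0.524  0.1717 0.0646] yaw 79.4 tilt -0.63 0.44 gap 0.05 F [ 0.  -0.  -0.4]
18.9 [0.5241 0.1717 0.0647] yaw 79.4 tilt -0.63 0.44 gap 0.0501 F [ 0.3 -0.1 -1.5]
```

play_rows([
  [0, 0, 1.5, 0, 46],
])

```text
clock: 19.0
ee_pos: [0.5243, 0.1717, 0.0634]
ee_rot: [-3.13, -0.006, 1.386]
force: [-0.5, 0.3, -1.1]
finger_gap: 0.0501
```

```bash
python3 settle.py 6|tail -3
```

```text
19.2 [0.524  0.1717 0.0632] yaw 79.39 tilt -0.63 0.44 gap 0.05 F [ 0.1 -0.6 -1.2]
19.25 [0.524  0.1717 0.0632] yaw 79.4 tilt -0.63 0.44 gap 0.05 F [ 0.3 -0.2 -1.6]
19.3 [0.524  0.1717 0.0632] yaw 79.4 tilt -0.63 0.44 gap 0.0502 F [ 0.   0.2 -1. ]
```

play_rows([
  [0, 0, 1, 0, 46],
])

```text
clock: 19.4
ee_pos: [0.5243, 0.1719, 0.0629]
ee_rot: [-3.13, -0.006, 1.386]
force: [-3.8, 0.7, 12.1]
finger_gap: 0.0501
```

```bash
python3 settle.py 6|tail -3
```

```text
19.6 [0.5243 0.1719 0.0629] yaw 79.4 tilt -0.57 0.46 gap 0.0498 F [-1.2  0.8  4.6]
19.65 [0.5243 0.1719 0.063 ] yaw 79.4 tilt -0.57 0.46 gap 0.0499 F [-1.1  0.5  4.3]
19.7 [0.5243 0.1719 0.063 ] yaw 79.4 tilt -0.57 0.46 gap 0.0503 F [-1.1  0.9  4.7]
```

Seated. Release, lift.

play_rows([
  [0, 0, 0, 0, 91],
])

```text
clock: 19.8
ee_pos: [0.5244, 0.1719, 0.0632]
ee_rot: [-3.131, -0.006, 1.386]
force: [-0.2, -0.7, 0.6]
finger_gap: 0.0543
```

```bash
python3 settle.py 11|tail -1
```

```text
20.35 [0.5243 0.1718 0.0629] yaw 79.4 tilt -0.58 0.46 gap 0.0906 F [-0.4  0.2  0.3]
```

play_rows([
  [0, 0, -30, 0, 91],
  [0, 0, -40, 0, 91],
  [0, 0, -40, 0, 91],
])

```text
clock: 20.65
ee_pos: [0.5217, 0.1702, 0.1697]
ee_rot: [-3.117, -0.001, 1.386]
force: [1.1, -0.4, 0.2]
finger_gap: 0.0911
```

```bash
python3 settle.py 7|tail -1;python3 plan.py s 2 .18 91
```

```text
21.0 [0.5215 0.1702 0.1676] yaw 79.39 tilt -1.44 0.3 gap 0.0911 F [ 0.5  0.  -0.2]
t 21.0 pos [0.5215 0.1702 0.1676] yaw 79.39 rp [-1.7853e+02 -3.0000e-02] gap 0.0911 F [ 0.5  0.  -0.2]
target [ 0.5233 -0.2204  0.18  ] 108.52359471985635 [[-38.4, 7.4, -1.2, -2.91, 91.0], [-38.7, 5.4, -1.2, -2.91, 91.0], [-38.9, 3.4, -1.2, -2.91, 91.0], [-39.0, 1.5, -1.2, -2.91, 91.0], [-39.1, -0.5, -1.2, -2.91, 91.0], [-39.0, -2.5, -1.2, -2.91, 91.0], [-38.8, -4.5, -1.2, -2.91, 91.0], [-38.5, -6.5, -1.2, -2.91, 91.0], [-38.1, -8.4, -1.2, -2.91, 91.0], [-37.7, -10.3, -1.2, -2.91, 91.0]]
```

play_rows([
  [-38, 7.5, -1.5, -2.9, 91],
  [-39, 5.5, -1.5, -2.9, 91],
  [-39, 3.5, -1.5, -2.9, 91],
  [-39, 1.5, -1.5, -2.9, 91],
  [-39, -0.5, -1.5, -2.9, 91],
  [-39, -2.5, -1.5, -2.9, 91],
  [-39, -4.5, -1.5, -2.9, 91],
  [-38.5, -6.5, -1.5, -2.9, 91],
  [-38, -8.5, -1.5, -2.9, 91],
  [-34, -10, -1.5, -2, 91],
])

```text
clock: 22.0
ee_pos: [0.5205, -0.2251, 0.1648]
ee_rot: [-3.097, -0.029, 1.904]
force: [0.8, 0.7, -0.1]
finger_gap: 0.0913
```

```bash
python3 settle.py 8|tail -1;python3 plan.py s 2 .18 91
```

```text
22.4 [ 0.5213 -0.2221  0.1661] yaw 109.1 tilt -2.84 0.69 gap 0.0911 F [0.7 0.8 0.1]
t 22.4 pos [ 0.5213 -0.2221  0.1661] yaw 109.1 rp [-177.54   -1.58] gap 0.0911 F [0.7 0.8 0.1]
target [ 0.5233 -0.2204  0.18  ] 108.52359471985635 [[0.9, 2.4, -13.9, 0.58, 91.0]]
```

play_rows([
  [1, 2, 45, 0.6, 91],
  [0, 0, 0, 0, 91],
])

```text
clock: 22.6
ee_pos: [0.5214, -0.2178, 0.1212]
ee_rot: [-3.1, -0.026, 1.896]
force: [-0.9, 0.7, -0.7]
finger_gap: 0.0911
```

```bash
python3 settle.py 7|tail -1;python3 plan.py s 2 .085 91
```

```text
22.95 [ 0.5252 -0.2213  0.1274] yaw 108.6 tilt -2.07 0.24 gap 0.0912 F [ 0.2  0.2 -0.2]
t 22.95 pos [ 0.5252 -0.2213  0.1274] yaw 108.6 rp [-178.11   -0.89] gap 0.0912 F [ 0.2  0.2 -0.2]
target [ 0.5233 -0.2204  0.085 ] 108.52359471985635 [[0.7, -0.8, 21.2, 0.04, 91.0], [0.7, -0.8, 21.2, 0.04, 91.0]]
```

play_rows([
  [1, -3, 45, 0, 91],
  [0, 0, 0, 0, 91],
])

```text
clock: 23.15
ee_pos: [0.5216, -0.222, 0.0843]
ee_rot: [-3.112, -0.012, 1.895]
force: [-1.0, 1.4, -0.4]
finger_gap: 0.0908
```

```bash
python3 settle.py 7|tail -1
```

```text
23.5 [ 0.5256 -0.2239  0.0896] yaw 108.63 tilt -1.25 -0.24 gap 0.0911 F [ 0.2  0.1 -0.4]
```

play_rows([
  [0, 0, -20, 0, 91],
])

```text
clock: 23.6
ee_pos: [0.5248, -0.2231, 0.1083]
ee_rot: [-3.117, -0.006, 1.896]
force: [-0.4, -0.2, 0.5]
finger_gap: 0.0911
```

```bash
python3 settle.py 7|tail -1;python3 plan.py s 2 .063 91
```

```text
23.95 [ 0.5257 -0.2236  0.1089] yaw 108.62 tilt -1.3 -0.21 gap 0.0912 F [-0.5 -0.9 -0.8]
t 23.95 pos [ 0.5257 -0.2236  0.1089] yaw 108.62 rp [-178.7    -0.22] gap 0.0912 F [-0.5 -0.9 -0.8]
target [ 0.5233 -0.2204  0.063 ] 108.52359471985635 [[1.9, -0.6, 23.0, 0.05, 91.0], [1.9, -0.6, 23.0, 0.05, 91.0]]
```

play_rows([
  [4, -3, 43, 0, 91],
  [0, 0, 0, 0, 91],
])

```text
clock: 24.15
ee_pos: [0.5204, -0.2209, 0.0648]
ee_rot: [-3.119, -0.004, 1.896]
force: [-0.5, -0.0, -1.4]
finger_gap: 0.0912
```

```bash
python3 settle.py 7|tail -1;python3 plan.py s 2 .063 91
```

```text
24.5 [ 0.5252 -0.2236  0.0712] yaw 108.63 tilt -0.61 -0.61 gap 0.0912 F [-0.1  0.1  0.1]
t 24.5 pos [ 0.5252 -0.2236  0.0712] yaw 108.63 rp [-179.23    0.39] gap 0.0912 F [-0.1  0.1  0.1]
target [ 0.5233 -0.2204  0.063 ] 108.52359471985635 [[3.6, -0.8, 8.2, 0.1, 91.0]]
```

play_rows([
  [3.6, -1, 8.2, 0, 46],
], newtons=20)

```text
clock: 24.6
ee_pos: [0.5242, -0.2214, 0.0644]
ee_rot: [-3.131, 0.01, 1.896]
force: [0.5, 0.3, -0.6]
finger_gap: 0.0867
```

```bash
python3 settle.py 13|tail -1
```

```text
25.25 [ 0.5232 -0.2207  0.0631] yaw 108.62 tilt -0.57 -0.62 gap 0.0502 F [0.5 0.7 0.2]
```

play_rows([
  [0, 0, -25, 0, 46],
  [0, 0, -40, 0, 46],
  [0, 0, -40, 0, 46],
  [0, 0, -20, 0, 46],
])

```text
clock: 25.65
ee_pos: [0.5216, -0.218, 0.1871]
ee_rot: [-3.12, -0.002, 1.896]
force: [0.6, -0.0, -1.5]
finger_gap: 0.0499
```

```bash
python3 settle.py 7|tail -1; python3 plan.py c 1 .19 46
```

```text
26.0 [ 0.52   -0.2171  0.1821] yaw 108.6 tilt -1.57 -0.07 gap 0.0497 F [-0.1 -0.6 -2.5]
t 26.0 pos [ 0.52   -0.2171  0.1821] yaw 108.6 rp [-178.49   -0.44] gap 0.0497 F [-0.1 -0.6 -2.5]
target [0.5345 0.2286 0.19  ] 79.40408514192372 [[34.8, 13.0, -0.7, 2.43, 46.0], [35.3, 11.5, -0.7, 2.43, 46.0], [35.8, 10.0, -0.7, 2.43, 46.0], [36.2, 8.5, -0.7, 2.43, 46.0], [36.5, 6.9, -0.7, 2.43, 46.0], [36.8, 5.4, -0.7, 2.43, 46.0], [37.0, 3.8, -0.7, 2.43, 46.0], [37.1, 2.2, -0.7, 2.43, 46.0], [37.2, 0.6, -0.7, 2.43, 46.0], [37.2, -0.9, -0.7, 2.43, 46.0], [37.1, -2.5, -0.7, 2.43, 46.0], [36.9, -4.1, -0.7, 2.43, 46.0]]
```

play_rows([
  [25, 9, -1, 2.5, 46],
  [35.5, 11.5, -1, 2.5, 46],
  [36, 10, -1, 2.5, 46],
  [36, 8.5, -1, 2.5, 46],
  [36.5, 7, -1, 2.5, 46],
  [37, 5.5, -1, 2.5, 46],
  [37, 4, -1, 2.5, 46],
  [37, 2, -1, 2.5, 46],
  [37, 0.5, -1, 2.5, 46],
  [37, -1, -1, 2.5, 46],
  [37, -2.5, -1, 2.5, 46],
  [30, -4, -1, 1.5, 46],
])

```text
clock: 27.2
ee_pos: [0.5346, 0.2228, 0.1761]
ee_rot: [-3.086, 0.011, 1.36]
force: [0.5, -0.9, -1.0]
finger_gap: 0.0499
```

```bash
python3 settle.py 8 mid3|tail -1; python3 plan.py c 1 .185 46
```

```text
27.6 [0.5354 0.2197 0.1774] yaw 77.89 tilt -3.16 0.05 gap 0.0498 F [ 0.5 -0.1 -0.9]
t 27.6 pos [0.5354 0.2197 0.1774] yaw 77.89 rp [-176.9     0.62] gap 0.0498 F [ 0.5 -0.1 -0.9]
target [0.5345 0.2286 0.185 ] 79.40408514192372 [[8.6, -2.8, -7.6, -1.52, 46.0]]
```

View pics/mid3.png

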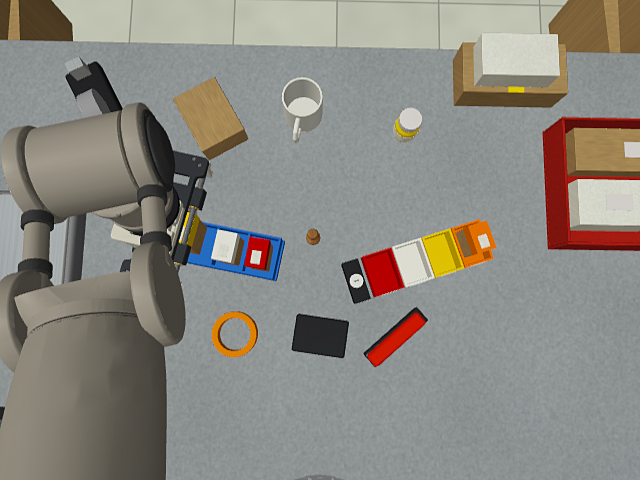

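play_rows([
  [8.5, -3, 0, -1.5, 46],
])

```text
clock: 27.7
ee_pos: [0.5346, 0.2272, 0.1775]
ee_rot: [-3.087, 0.01, 1.384]
force: [0.3, -0.4, -1.4]
finger_gap: 0.0499
```

```bash
python3 settle.py 6|tail -1
```

```text
28.0 [0.5343 0.2285 0.1775] yaw 79.38 tilt -3.16 0.04 gap 0.0498 F [-0.3 -0.1 -0.8]
```

play_rows([
  [0, 0, 45, 0, 46],
  [0, 0, 0, 0, 46],
])

```text
clock: 28.2
ee_pos: [0.5323, 0.2285, 0.1326]
ee_rot: [-3.089, 0.009, 1.385]
force: [-1.0, 0.0, -2.9]
finger_gap: 0.05
```

```bash
python3 settle.py 7|tail -1; python3 plan.py c 1 .1 46
```

```text
28.55 [0.5368 0.2298 0.1392] yaw 79.36 tilt -2.26 0.29 gap 0.0496 F [ 0.3 -0.2 -0.8]
t 28.55 pos [0.5368 0.2298 0.1392] yaw 79.36 rp [-1.7772e+02  1.3000e-01] gap 0.0496 F [ 0.3 -0.2 -0.8]
target [0.5345 0.2286 0.1   ] 79.40408514192372 [[-1.6, -2.1, 39.2, -0.05, 46.0]]
```

play_rows([
  [-1.5, -3, 45, 0, 46],
  [0, 0, 0, 0, 46],
])

```text
clock: 28.75
ee_pos: [0.5331, 0.2294, 0.096]
ee_rot: [-3.106, 0.0, 1.385]
force: [-1.6, -0.3, -2.7]
finger_gap: 0.0495
```

```bash
python3 settle.py 7|tail -1; python3 plan.py c 1 .063 46
```

```text
29.1 [0.5378 0.2307 0.1017] yaw 79.36 tilt -1.3 0.55 gap 0.0501 F [ 0.8 -0.5 -1.3]
t 29.1 pos [0.5378 0.2307 0.1017] yaw 79.36 rp [-178.62   -0.3 ] gap 0.0501 F [ 0.8 -0.5 -1.3]
target [0.5345 0.2286 0.063 ] 79.40408514192372 [[-2.6, -2.9, 38.7, -0.05, 46.0]]
```

play_rows([
  [-2, -2, -15, 0, 46],
])

```text
clock: 29.2
ee_pos: [0.5349, 0.2287, 0.1158]
ee_rot: [-3.115, -0.004, 1.385]
force: [0.2, -0.8, -1.3]
finger_gap: 0.0496
```

```bash
python3 settle.py 7|tail -1; python3 plan.py c 1 .075 46
```

```text
29.55 [0.5355 0.2289 0.1162] yaw 79.36 tilt -1.35 0.54 gap 0.0498 F [-0.1 -1.  -1.5]
t 29.55 pos [0.5355 0.2289 0.1162] yaw 79.36 rp [-178.57   -0.28] gap 0.0498 F [-0.1 -1.  -1.5]
target [0.5345 0.2286 0.075 ] 79.40408514192372 [[-0.2, -0.5, 20.6, -0.02, 46.0], [-0.2, -0.5, 20.6, -0.02, 46.0]]
```

play_rows([
  [-0.5, -3, 42, 0, 46],
  [0, 0, 0, 0, 46],
])

```text
clock: 29.75
ee_pos: [0.5315, 0.2294, 0.0732]
ee_rot: [-3.117, -0.005, 1.385]
force: [-1.3, -0.3, -1.6]
finger_gap: 0.05
```

```bash
python3 settle.py 7|tail -1; python3 plan.py c 1 .0645 46
```

```text
30.1 [0.5366 0.2307 0.0797] yaw 79.35 tilt -0.56 0.76 gap 0.0496 F [-0.2 -1.4 -1.6]
t 30.1 pos [0.5366 0.2307 0.0797] yaw 79.35 rp [-179.31   -0.64] gap 0.0496 F [-0.2 -1.4 -1.6]
target [0.5345 0.2286 0.0645] 79.40408514192372 [[-2.4, -1.7, 15.2, -0.06, 46.0]]
```

play_rows([
  [-2.4, -1.7, 15, 0, 46],
])

```text
clock: 30.2
ee_pos: [0.5364, 0.2295, 0.0672]
ee_rot: [-3.135, -0.014, 1.385]
force: [1.1, -0.7, -1.8]
finger_gap: 0.0501
```

```bash
python3 settle.py 7|tail -1
```

```text
30.55 [0.5348 0.229  0.0654] yaw 79.35 tilt -0.49 0.78 gap 0.0501 F [ 0.1 -0.3 -1.4]
```

play_rows([
  [0, 0, 1.5, 0, 46],
])

```text
clock: 30.65
ee_pos: [0.5352, 0.2292, 0.0645]
ee_rot: [-3.132, -0.012, 1.385]
force: [-0.3, -0.8, -1.4]
finger_gap: 0.0504
```

```bash
python3 settle.py 6|tail -2
```

```text
30.9 [0.5348 0.229  0.064 ] yaw 79.35 tilt -0.49 0.78 gap 0.0501 F [-0.3 -0.4 -0.5]
30.95 [0.5348 0.229  0.064 ] yaw 79.35 tilt -0.49 0.78 gap 0.0501 F [ 0.2 -0.2 -1.1]
```

play_rows([
  [0, 0, 1.5, 0, 46],
])

```text
clock: 31.05
ee_pos: [0.5352, 0.2294, 0.0634]
ee_rot: [-3.132, -0.013, 1.385]
force: [-4.1, 0.8, 13.9]
finger_gap: 0.0495
```

```bash
python3 settle.py 6|tail -2
```

```text
31.3 [0.5352 0.2294 0.0635] yaw 79.36 tilt -0.42 0.81 gap 0.0499 F [-2.3  0.3  6. ]
31.35 [0.5352 0.2294 0.0635] yaw 79.35 tilt -0.42 0.81 gap 0.05 F [-2.4  1.2  5.9]
```

play_rows([
  [0, 0, 0, 0, 91],
])

```text
clock: 31.45
ee_pos: [0.5354, 0.2295, 0.0639]
ee_rot: [-3.133, -0.013, 1.385]
force: [-0.1, -0.5, -0.1]
finger_gap: 0.0543
```

```bash
python3 settle.py 11|tail -1
```

```text
32.0 [0.5352 0.2293 0.0634] yaw 79.35 tilt -0.42 0.81 gap 0.0906 F [0.2 0.5 0.1]
```

play_rows([
  [0, 0, -30, 0, 91],
  [0, 0, -40, 0, 91],
  [0, 0, -40, 0, 91],
])

```text
clock: 32.3
ee_pos: [0.5324, 0.2267, 0.1698]
ee_rot: [-3.118, -0.006, 1.385]
force: [-0.1, 0.2, 0.0]
finger_gap: 0.0906
```

```bash
python3 settle.py 7|tail -1;python3 plan.py s 3 .18 91 .001
```

```text
32.65 [0.5322 0.2267 0.1678] yaw 79.34 tilt -1.27 0.58 gap 0.091 F [-0.1  0.2  0. ]
t 32.65 pos [0.5322 0.2267 0.1678] yaw 79.34 rp [-178.64   -0.33] gap 0.091 F [-0.1  0.2  0. ]
target [ 0.5427 -0.2751  0.18  ] 108.52359471985635 [[-37.8, 7.9, -0.9, -2.24, 91.0], [-38.1, 6.4, -0.9, -2.24, 91.0], [-38.3, 4.9, -0.9, -2.24, 91.0], [-38.5, 3.4, -0.9, -2.24, 91.0], [-38.6, 1.9, -0.9, -2.24, 91.0], [-38.6, 0.4, -0.9, -2.24, 91.0], [-38.6, -1.1, -0.9, -2.24, 91.0], [-38.5, -2.6, -0.9, -2.24, 91.0], [-38.4, -4.1, -0.9, -2.24, 91.0], [-38.2, -5.6, -0.9, -2.24, 91.0], [-38.0, -7.1, -0.9, -2.24, 91.0], [-37.6, -8.6, -0.9, -2.24, 91.0], [-37.3, -10.0, -0.9, -2.24, 91.0]]
```

play_rows([
  [-37.5, 8, -1.5, -2.2, 91],
  [-38, 6.5, -1.5, -2.2, 91],
  [-38.5, 5, -1.5, -2.2, 91],
  [-38.5, 3.5, -1.5, -2.2, 91],
  [-38.5, 2, -1.5, -2.2, 91],
  [-38.5, 0.5, -1.5, -2.2, 91],
  [-38.5, -1, -1.5, -2.2, 91],
  [-38.5, -2.5, -1.5, -2.2, 91],
  [-38.5, -4, -1.5, -2.2, 91],
  [-38, -5.5, -1.5, -2.2, 91],
  [-38, -7, -1.5, -2.2, 91],
  [-38, -8.5, -1.5, -2.2, 91],
])

```text
clock: 33.85
ee_pos: [0.539, -0.2473, 0.1629]
ee_rot: [-3.097, -0.032, 1.873]
force: [0.8, -0.2, 0.0]
finger_gap: 0.0909
```

```bash
python3 settle.py 8|tail -1;python3 plan.py s 3 .17 91 .001
```

```text
34.25 [ 0.5398 -0.2446  0.1641] yaw 107.29 tilt -2.88 0.95 gap 0.0906 F [-0.2 -0.   0.1]
t 34.25 pos [ 0.5398 -0.2446  0.1641] yaw 107.29 rp [-177.53   -1.76] gap 0.0906 F [-0.2 -0.   0.1]
target [ 0.5427 -0.2751  0.17  ] 108.52359471985635 [[-30.0, -6.3, -5.9, -1.24, 91.0]]
```

play_rows([
  [-30, -6.5, 0, -1.2, 91],
])

```text
clock: 34.35
ee_pos: [0.543, -0.2713, 0.164]
ee_rot: [-3.099, -0.033, 1.899]
force: [0.4, -0.1, 0.4]
finger_gap: 0.0913
```

```bash
python3 settle.py 7|tail -1;python3 plan.py s 3 .12 91 .001
```

```text
34.7 [ 0.5425 -0.274   0.1635] yaw 108.54 tilt -2.89 0.97 gap 0.0912 F [-0.  -0.6  0.2]
t 34.7 pos [ 0.5425 -0.274   0.1635] yaw 108.54 rp [-177.57   -1.84] gap 0.0912 F [-0.  -0.6  0.2]
target [ 0.5427 -0.2751  0.12  ] 108.52359471985635 [[-0.5, -0.1, 21.8, 0.01, 91.0], [-0.5, -0.1, 21.8, 0.01, 91.0]]
```

play_rows([
  [0, 0, 45, 0, 91],
  [0, 0, 0, 0, 91],
])

```text
clock: 34.9
ee_pos: [0.5408, -0.2718, 0.1189]
ee_rot: [-3.101, -0.031, 1.896]
force: [-0.1, 0.6, -1.3]
finger_gap: 0.0912
```

```bash
python3 settle.py 7|tail -1;python3 plan.py s 3 .085 91 .001
```

```text
35.25 [ 0.5447 -0.2751  0.1256] yaw 108.6 tilt -2.13 0.47 gap 0.0912 F [-0.2 -0.3 -0.4]
t 35.25 pos [ 0.5447 -0.2751  0.1256] yaw 108.6 rp [-178.13   -1.12] gap 0.0912 F [-0.2 -0.3 -0.4]
target [ 0.5427 -0.2751  0.085 ] 108.52359471985635 [[0.3, -1.0, 20.3, 0.04, 91.0], [0.3, -1.0, 20.3, 0.04, 91.0]]
```

play_rows([
  [1, -3, 45, 0, 91],
  [0, 0, 0, 0, 91],
])

```text
clock: 35.45
ee_pos: [0.541, -0.2755, 0.0825]
ee_rot: [-3.112, -0.016, 1.895]
force: [-0.4, 0.3, -0.6]
finger_gap: 0.0908
```

```bash
python3 settle.py 7|tail -1
```

```text
35.8 [ 0.545  -0.2778  0.0884] yaw 108.63 tilt -1.31 -0.07 gap 0.0909 F [ 0.2 -0.2  0.7]
```

play_rows([
  [1, -1, -20, 0, 91],
])

```text
clock: 35.9
ee_pos: [0.543, -0.2764, 0.1068]
ee_rot: [-3.117, -0.01, 1.896]
force: [1.1, -0.1, -0.5]
finger_gap: 0.0911
```

```bash
python3 settle.py 7|tail -1
```

```text
36.25 [ 0.5438 -0.2769  0.1076] yaw 108.63 tilt -1.37 -0.04 gap 0.091 F [0.3 0.4 0.1]
```

play_rows([
  [1, -3, 43, 0, 91],
  [0, 0, 0, 0, 91],
])

```text
clock: 36.45
ee_pos: [0.5394, -0.2769, 0.0634]
ee_rot: [-3.119, -0.007, 1.896]
force: [-0.6, 0.9, -0.2]
finger_gap: 0.0909
```

```bash
python3 settle.py 7|tail -1;python3 plan.py s 3 .063 91 .001
```

```text
36.8 [ 0.544  -0.2796  0.0704] yaw 108.65 tilt -0.69 -0.48 gap 0.0913 F [-0.1  0.   0.1]
t 36.8 pos [ 0.544  -0.2796  0.0704] yaw 108.65 rp [-179.19    0.24] gap 0.0913 F [-0.1  0.   0.1]
target [ 0.5427 -0.2751  0.063 ] 108.52359471985635 [[4.7, 0.1, 7.4, 0.13, 91.0]]
```

play_rows([
  [4.7, 0, 7.4, 0, 46],
], newtons=20)

```text
clock: 36.9
ee_pos: [0.5434, -0.276, 0.0644]
ee_rot: [-3.13, 0.007, 1.896]
force: [0.3, -0.7, -0.1]
finger_gap: 0.0869
```

```bash
python3 settle.py 13|tail -1
```

```text
37.55 [ 0.5428 -0.2753  0.0632] yaw 108.64 tilt -0.64 -0.5 gap 0.0501 F [1.4 0.3 0.2]
```

play_rows([
  [0, 0, -25, 0, 46],
  [0, 0, -40, 0, 46],
  [0, 0, -40, 0, 46],
  [0, 0, -20, 0, 46],
])

```text
clock: 37.95
ee_pos: [0.5408, -0.2727, 0.1862]
ee_rot: [-3.118, -0.006, 1.896]
force: [0.3, 0.1, -1.5]
finger_gap: 0.0507
```

```bash
python3 settle.py 7|tail -1; python3 plan.py c 0 .19 46
```

```text
38.3 [ 0.5394 -0.2717  0.181 ] yaw 108.63 tilt -1.71 0.16 gap 0.0502 F [ 0.2 -0.5 -2.4]
t 38.3 pos [ 0.5394 -0.2717  0.181 ] yaw 108.63 rp [-178.43   -0.69] gap 0.0502 F [ 0.2 -0.5 -2.4]
target [0.5451 0.2857 0.19  ] 79.40408514192372 [[37.6, 13.1, -0.6, 2.09, 46.0], [38.0, 11.7, -0.6, 2.09, 46.0], [38.4, 10.3, -0.6, 2.09, 46.0], [38.8, 8.9, -0.6, 2.09, 46.0], [39.1, 7.5, -0.6, 2.09, 46.0], [39.3, 6.1, -0.6, 2.09, 46.0], [39.5, 4.6, -0.6, 2.09, 46.0], [39.7, 3.2, -0.6, 2.09, 46.0], [39.8, 1.7, -0.6, 2.09, 46.0], [39.8, 0.3, -0.6, 2.09, 46.0], [39.8, -1.2, -0.6, 2.09, 46.0], [39.7, -2.6, -0.6, 2.09, 46.0], [39.6, -4.0, -0.6, 2.09, 46.0], [39.4, -5.5, -0.6, 2.09, 46.0]]
```

play_rows([
  [25, 9, -1.5, 2.1, 46],
  [38, 11.5, -1.5, 2.1, 46],
  [38.5, 10.5, -1.5, 2.1, 46],
  [39, 9, -1.5, 2.1, 46],
  [39, 7.5, -1.5, 2.1, 46],
  [39, 6, -1.5, 2.1, 46],
  [39.5, 4.5, -1.5, 2.1, 46],
  [39.5, 3, -1.5, 2.1, 46],
  [40, 1.5, -1.5, 2.1, 46],
  [40, 0.5, -1.5, 2.1, 46],
  [40, -1, -1.5, 2.1, 46],
  [40, -2.5, -1.5, 2.1, 46],
])

```text
clock: 39.5
ee_pos: [0.5434, 0.2051, 0.183]
ee_rot: [-3.081, 0.002, 1.428]
force: [0.6, 0.0, -1.6]
finger_gap: 0.0496
```

```bash
python3 settle.py 8|tail -1; python3 plan.py c 0 .19 46
```

```text
39.9 [0.5442 0.2023 0.1841] yaw 81.82 tilt -3.33 0.39 gap 0.0498 F [-0.2 -0.5 -1.4]
t 39.9 pos [0.5442 0.2023 0.1841] yaw 81.82 rp [-1.7665e+02  9.0000e-02] gap 0.0498 F [-0.2 -0.5 -1.4]
target [0.5451 0.2857 0.19  ] 79.40408514192372 [[27.6, -3.6, -2.0, 0.8, 46.0], [27.5, -4.0, -2.0, 0.8, 46.0], [27.4, -4.4, -2.0, 0.8, 46.0]]
```

play_rows([
  [27.5, -3.5, 0, 0.8, 46],
  [27.5, -4, 0, 0.8, 46],
  [27.5, -4.5, 0, 0.8, 46],
])

```text
clock: 40.2
ee_pos: [0.5473, 0.2803, 0.1848]
ee_rot: [-3.083, 0.006, 1.374]
force: [0.6, -0.5, -1.3]
finger_gap: 0.0497
```

```bash
python3 settle.py 8|tail -1; python3 plan.py c 0 .18 46
```

```text
40.6 [0.547  0.2798 0.1848] yaw 78.82 tilt -3.35 0.31 gap 0.0497 F [ 0.8 -0.  -1.6]
t 40.6 pos [0.547  0.2798 0.1848] yaw 78.82 rp [-176.65    0.34] gap 0.0497 F [ 0.8 -0.  -1.6]
target [0.5451 0.2857 0.18  ] 79.40408514192372 [[5.4, -3.0, 4.8, -0.58, 46.0]]
```

play_rows([
  [5.5, -3, 45, -0.6, 46],
  [0, 0, 0, 0, 46],
])

```text
clock: 40.8
ee_pos: [0.5433, 0.2844, 0.1402]
ee_rot: [-3.085, 0.005, 1.384]
force: [-1.2, 0.1, -2.1]
finger_gap: 0.0501
```

```bash
python3 settle.py 7|tail -1; python3 plan.py c 0 .1 46
```

```text
41.15 [0.5479 0.2861 0.1472] yaw 79.29 tilt -2.45 0.62 gap 0.0499 F [-0.  -0.2 -2.1]
t 41.15 pos [0.5479 0.2861 0.1472] yaw 79.29 rp [-1.7748e+02 -1.6000e-01] gap 0.0499 F [-0.  -0.2 -2.1]
target [0.5451 0.2857 0.1   ] 79.40408514192372 [[-0.5, -1.3, 23.6, -0.06, 46.0], [-0.5, -1.3, 23.6, -0.06, 46.0]]
```

play_rows([
  [0, -3, 43, 0, 46],
  [0, 0, 0, 0, 46],
])

```text
clock: 41.35
ee_pos: [0.5443, 0.2874, 0.1061]
ee_rot: [-3.101, -0.005, 1.384]
force: [-0.7, -0.2, -2.6]
finger_gap: 0.0499
```

```bash
python3 settle.py 7|tail -1; python3 plan.py c 0 .12 46
```

```text
41.7 [0.5486 0.2888 0.112 ] yaw 79.27 tilt -1.54 0.95 gap 0.0503 F [-1.4 -0.2 -1.5]
t 41.7 pos [0.5486 0.2888 0.112 ] yaw 79.27 rp [-178.31   -0.65] gap 0.0503 F [-1.4 -0.2 -1.5]
target [0.5451 0.2857 0.12  ] 79.40408514192372 [[-3.7, -2.8, -8.0, -0.13, 46.0]]
```

play_rows([
  [-3.5, -3, -5, 0, 46],
])

```text
clock: 41.8
ee_pos: [0.5451, 0.2858, 0.1171]
ee_rot: [-3.112, -0.011, 1.384]
force: [0.1, 0.4, -1.6]
finger_gap: 0.0499
```

```bash
python3 settle.py 6|tail -1
```

```text
42.1 [0.5452 0.2858 0.1172] yaw 79.26 tilt -1.53 0.96 gap 0.05 F [ 0.3 -0.  -1.7]
```

play_rows([
  [-1, -3, 42, 0, 46],
  [0, 0, 0, 0, 46],
])

```text
clock: 42.3
ee_pos: [0.5412, 0.2862, 0.075]
ee_rot: [-3.113, -0.012, 1.383]
force: [-0.9, -0.0, -2.4]
finger_gap: 0.05
```

```bash
python3 settle.py 7|tail -1; python3 plan.py c 0 .065 46
```

```text
42.65 [0.5461 0.2879 0.0816] yaw 79.26 tilt -0.7 1.26 gap 0.0497 F [ 0.6 -0.1 -2.2]
t 42.65 pos [0.5461 0.2879 0.0816] yaw 79.26 rp [-179.07   -1.11] gap 0.0497 F [ 0.6 -0.1 -2.2]
target [0.5451 0.2857 0.065 ] 79.40408514192372 [[-2.3, -0.5, 16.6, -0.14, 46.0]]
```

play_rows([
  [-2.3, -0.5, 15.5, 0, 46],
])

```text
clock: 42.75
ee_pos: [0.5469, 0.2868, 0.0688]
ee_rot: [-3.13, -0.022, 1.384]
force: [0.1, -0.6, -2.0]
finger_gap: 0.0498
```

```bash
python3 settle.py 7|tail -1
```

```text
43.1 [0.5454 0.2862 0.0668] yaw 79.26 tilt -0.64 1.28 gap 0.0498 F [ 0.1  0.5 -1.4]
```

play_rows([
  [0, 0, 1.5, 0, 46],
])

```text
clock: 43.2
ee_pos: [0.5458, 0.2864, 0.0659]
ee_rot: [-3.127, -0.021, 1.383]
force: [-0.4, 0.2, -1.4]
finger_gap: 0.05
```

```bash
python3 settle.py 6|tail -1
```

```text
43.5 [0.5454 0.2863 0.0654] yaw 79.26 tilt -0.64 1.28 gap 0.05 F [ 0.1 -0.8 -0.5]
```

play_rows([
  [0, 0, 1.5, 0, 46],
])

```text
clock: 43.6
ee_pos: [0.5455, 0.2864, 0.064]
ee_rot: [-3.127, -0.02, 1.383]
force: [0.3, 0.1, -1.6]
finger_gap: 0.0502
```

```bash
python3 settle.py 6|tail -1
```

```text
43.9 [0.5455 0.2864 0.064 ] yaw 79.26 tilt -0.62 1.29 gap 0.0501 F [ 0.2 -0.1 -0. ]
```

play_rows([
  [0, 0, 1, 0, 46],
])

```text
clock: 44.0
ee_pos: [0.5456, 0.2866, 0.0638]
ee_rot: [-3.127, -0.021, 1.383]
force: [-3.3, 0.1, 11.4]
finger_gap: 0.0496
```

```bash
python3 settle.py 6|tail -1
```

```text
44.3 [0.5456 0.2865 0.0638] yaw 79.27 tilt -0.59 1.31 gap 0.0498 F [-1.5 -0.9  5.2]
```

play_rows([
  [0, 0, 0, 0, 91],
])

```text
clock: 44.4
ee_pos: [0.5456, 0.2866, 0.0641]
ee_rot: [-3.128, -0.021, 1.383]
force: [-0.4, -0.2, -0.4]
finger_gap: 0.0541
```

```bash
python3 settle.py 11|tail -1
```

```text
44.95 [0.5456 0.2865 0.0637] yaw 79.27 tilt -0.59 1.31 gap 0.0905 F [ 0.3  0.3 -0.4]
```

play_rows([
  [0, 0, -30, 0, 91],
  [0, 0, -40, 0, 91],
  [0, 0, -40, 0, 91],
  [0, 0, -20, 0, 91],
])

```text
clock: 45.35
ee_pos: [0.5448, 0.2826, 0.1934]
ee_rot: [-3.118, -0.015, 1.383]
force: [0.6, 0.2, -0.0]
finger_gap: 0.091
```

play_rows([
  [-35, 0, -1, 0, 91],
  [-40, 0, -1, 0, 91],
  [-40, 0, -1, 0, 91],
  [-40, 0, -1, 0, 91],
  [-40, 0, -1, 0, 91],
  [-40, 0, -1, 0, 91],
  [-30, 0, 0, 0, 91],
])

```text
clock: 46.05
ee_pos: [0.4965, 0.0179, 0.1996]
ee_rot: [-3.13, -0.021, 1.391]
force: [0.5, -0.5, -0.7]
finger_gap: 0.0909
```

```bash
python3 settle.py 8 end|tail -1; python3 - <<'E'
from bench import robot
import cv2
c=robot.camera("scene"); cv2.imwrite("pics/end_s.png",cv2.resize(c["img"][100:400,150:550,::-1],None,fx=2,fy=2))
E
```

```text
46.45 [0.4972 0.021  0.1993] yaw 79.85 tilt -0.47 1.33 gap 0.0909 F [ 0.2  0.5 -0.2]
```

View pics/end.png

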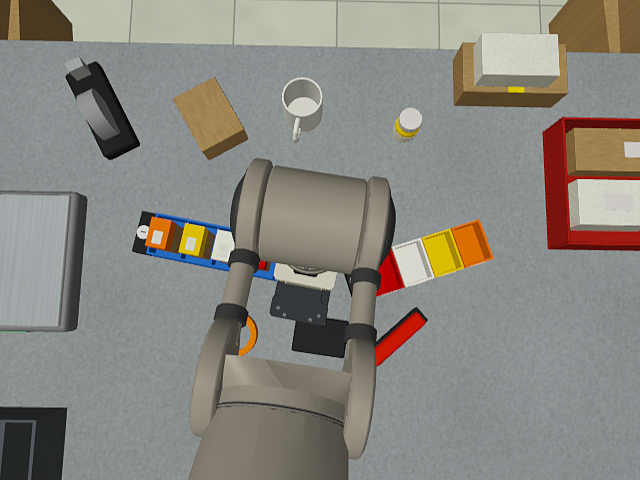

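View pics/end_s.png

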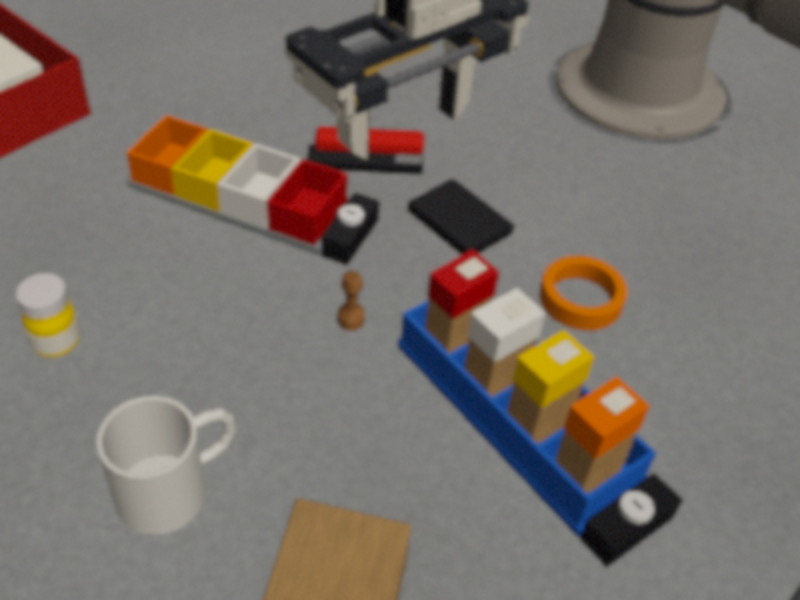

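The pictures show all four packets upright in the caddy: orange by the lock (top view 158,235), then yellow, white and red at the far end. The pockets are empty, the visible clutter has not moved, and the gripper is clear of everything.

```bash
python3 -c "
from bench import robot; print(robot.job_done())"
```

```text
the job is handed in; nothing more can be done
None
```

All four packets are in the blue caddy in reverse order, and the job was handed in at about 46.5 s of the 115 s allowed. Counting from the slot farthest from the caddy's lock, they are red, white, yellow, orange; on the stand, red had been nearest the lock.

- **Placing:** I lowered each packet until the force reading showed it touching the slot floor, at most about 14 N, then opened the fingers.
- **Final pictures:** All four packets stand upright, one to a slot, and the pockets are empty. The gripper is clear, and the clutter I could see is where it was. In the last top view the arm hid the red packet and part of the caddy; the scene view showed these.
- **Tilt:** The tool tilted up to about 3.4° during the carries. I brought it back to within about 1.5° before releasing each packet.

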